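# Hang the belt guard back on the edge burnisher

### The arm

A 6-joint arm with a two-finger parallel gripper is mounted at the origin on a cart in front of the work surface, level with it; the furniture and walls round the work are solid. World frame = base frame: x ahead of the robot, y to its left, z up, the work surface at z = 0. Lengths are in mm, angles in rad, forces in N, time in s.
With the tool pointing down it reaches from about 350 to 775 mm from the base axis. Payload 7.3 kg.
Tool frame: the origin (TCP) lies at the very end of the fingers, on their centre line; the grasp point (between the pads) lies bot.grip_point_offset behind it (bot.grip_point_offset is the distance from the TCP to the grasp point, in mm); z points along the fingers, y is the line along which they close (so a half turn about z gives the same grasp; the last joint's range is limited). The gripper opens to 92 mm and grips with 3 to 60 N. Pads are 19 mm wide; open, the fingers measure 130 mm over their backs; the gripper's body (75 mm by 190 mm) begins 47 mm behind the grasp point.
Start: joints at [-1.425, 0.342, 1.524, -0, 1.275, -0.146], TCP at [151.052, -502.82, 226.741] pointing down, gripper open.
Joint ranges: [-2.53, 2.53], [-0.77, 2.02], [0.04, 2.7], [-1, 4.14], [0.28, 2.66], [-3.11, 3.11]. Speed limits (rad/s): [2.57, 2.57, 3.14, 3.14, 3.14, 3.14].

### API

Orientations are given as [roll, pitch, yaw] about the fixed x, y, z axes, in that order (R = Rz(yaw) Ry(pitch) Rx(roll)).
In Python, from plant import bot gives the robot as it stands. The module is installed in compiled form; this text tells all that it offers.
- The arm moves only by the tool carry_out, never from a script. Its argument "plan" is a list of rows, each an object of numbers: "tx", "ty", "tz": the shift along the world's x, y, z in mm; "rx", "ry", "rz": the turn, a rotation vector about the world's x, y, z in rad. A call has 1 to 12 rows; each row shifts and turns the commanded pose from where the row before left it; what a row does not reach is not made up. A row lasts 1/10 s, in which the tool goes at most 50 mm and 8.59 degrees, less where a joint would pass 70% of its speed; a pose out of reach is approached as far as the arm can. A call with a gripper value outside its range is refused whole. "gripper" is the closure, from 0 (fully open) to 1 (shut), set as the call begins (left out, the last holds). The fingers move at their own pace and stop on an object; the grip force is fixed at half the most. Time passes only in rows, so rows that do not move let the fingers close. It gives the time, the measured TCP pose, the force, the opening and the grip force at its end, in the units of the state.
- bot.get_obs(): the state, without advancing time (a new reading comes with each control period).
- bot.capture(name): name is "scene" or "top" or "wrist"; returns the picture (420x560x3 uint8, red, green, blue); there is no depth.
- bot.camera_model(name): a dict with "camera_matrix" (3x3 intrinsics, pixels), "R" (3x3) and "t" (3): a world point X has camera coordinates R X + t. Camera axes: x right, y down, z forward; pixel columns grow to the right and rows downward; lengths in mm; the calibration is good to about 2 mm. A picture is of the moment at which its call begins: read the wrist's pose just before it. camera_model takes no time and is no camera call; for the wrist camera it gives the pose at the moment of the call.
- bot.close_job(): hands the job in; it is judged then, once.
The state is a dict: "time": time; "joint_positions": joint angles; "dq": joint speeds; "tau": joint torques, N m; "tool_pos": TCP position; "tcp_rot": TCP orientation; "contact_force": force on the tool from outside, world axes, zero at the start; "moment": the same for the moment, N m; "grip_width": finger opening in mm; "finger_force": force on a finger pad.
Only numpy, scipy, OpenCV 4.12 (cv2) and the standard library are available. Lean on these libraries where they do the work, as an engineer would, in place of code of your own. Each camera call takes 0.05 s, during which the arm holds its last target. There are 200 camera calls.

### The job

The belt of the green edge burnisher has been changed and its orange belt guard stands on the table. Hang the guard back on its two lift-off hinge pins: with the guard swung well open, lower it upright until both of its knuckles are fully home on their pins, and let go; then push it shut past the ball catch. Handle it gently, feeling for the pins without pressing, hammering or dropping the guard on the machine, and leave the other things on the table where they are.

Things in the scene. Friction and masses are not known exactly. Their poses are not given: they have to be found in the camera images.
- guard_door: The loose orange belt guard: a sheet-steel pan 130 wide, 118 high, 35 mm deep, open at the back, 0.45 kg, standing upright. Origin on its hinge axis at the level of its underside; z up. The pan spans y -13 to -143 mm (free edge), x -21.5 (front face) to +13.5 mm (back rim). Shut, its axes are parallel to the burnisher's; swung open by an angle a it is turned by -a about z against the burnisher.
- door_knuckle (a point): Middle of the mouth (lower end) of the guard's lower steel knuckle, on the hinge axis 4 mm above the guard's origin; axes as the guard. Both knuckles are tubes on this axis, 16 mm outside, 10 mm bore, 20 mm long; the upper one's mouth is 90 mm higher. A pin has 1 mm to spare all round in a knuckle.
- door_grip (a point): In the black plastic grip on top of the guard, an upstand 10 mm thick (guard's x), 60 mm long (guard's y), z = 118 to 150 mm. The point is in the middle of its thickness and length, 12 mm below its top edge, at (-19.5, -66, 138) mm in the guard's frame; axes as the guard. Behind it, 20 mm away, a 6 mm high steel ridge runs along the pan's top.
- door_free_edge (a point): Point on the guard's front face near the free edge, at (-21.5, -130, 85) mm in the guard's frame, where it can be pushed shut; axes as the guard.
- burnisher: The burnisher: a fixed green bench machine, housing 140 deep (x), 185 mm wide (y), motor on top to 236 mm, wooden wheel at its -y side. Origin on the table under the middle of its width; x points away from its front. Front face with pulleys at x = -65 mm; the visor overhangs it to x = -88 mm for y = -92 to +37 mm, z = 152 to 165 mm, so the guard goes on only when swung well open (90 degrees is best).
- hinge_nominal (a point): Nominal hinge: (-79, 72.5, 28) mm in the burnisher's frame, axes as the burnisher. Two upright 8 mm brass pins with short tapered tips on one axis: lower from z = 28 (seat) to 50 mm, upper from 118 (seat) to 135 mm, each on a 16 mm round block. The hinge strip is clamped in slots: the pins really stand up to 7 mm to either side along y, differently each time; feel for them.
- catch (a point): Ball catch: sprung steel ball under the visor, (-79.5, -32.5, 148) mm in the burnisher's frame. The guard's ridge snaps past it about 4 degrees before shut; pushing near the free edge takes about 3 to 6 N there. Shut, the guard's free edge rests on a rubber buffer on the front face. Push the guard with less than 30 N; while held, press it on the machine with less than 40 N.
- finish_bottle: Bystander: white plastic bottle with a ribbed white cap, 59 mm across, 104 mm tall; leave it. Origin: centre of its underside, as it stood.
- rivet_jar: Bystander: small clear jar of rivets with a gold lid, 47 mm across, 50 mm tall; leave it. Origin: centre of its underside, as it stood.
- balm_tin: Bystander: flat round white tin, 67 mm across, 20 mm tall; leave it. Origin: centre of its underside, as it stood.
- edge_slicker: Bystander: turned dark wood slicker standing on end, 28 mm across, 69 mm tall; leave it. Origin: centre of its underside, as it stood.
- edge_beveller: Bystander: edge tool lying down, wooden handle, 144 mm long, 22 mm thick; leave it. Origin: centre of its underside, as it stood.
Not all that is in view belongs to the job. There is more than one size of the guard_door; the one meant has the size given above.

How it is judged (in metres and radians):
On the way, in this order (a step that is already met when the one before it is completed fails the run):
1. the guard hangs upright on both pins, knuckles fully home, let go, still open (z of guard_door in the frame of burnisher between 0.0205 and 0.0265 m and x of guard_door in the frame of burnisher between -0.083 and -0.075 m and y of guard_door in the frame of burnisher between 0.0625 and 0.0825 m and angle between guard_door's own z axis and vertical below 0.06 rad and contact force between the fingers and guard_door below 0.3 N and angle between the x axis of guard_door and the x axis of burnisher, either way round above 0.15 rad), for 0.2 s.
2. the guard is swung shut past the ball catch (z of guard_door in the frame of burnisher between 0.0205 and 0.0265 m and x of guard_door in the frame of burnisher between -0.083 and -0.075 m and y of guard_door in the frame of burnisher between 0.0625 and 0.0825 m and angle between guard_door's own z axis and vertical below 0.06 rad and angle between the x axis of guard_door and the x axis of burnisher, either way round below 0.045 rad and y of door_free_edge in the frame of burnisher below 0 m), for 0.2 s.
At the end, for the whole second after the job is handed in: The guard hangs on both pins: upright within 3.4 degrees, its origin 20.5 to 26.5 mm high, within 4 mm of x = -79 and 10 mm of y = 72.5 mm in the burnisher's frame; shut past the catch, within 2.6 degrees of parallel to the machine; at rest and let go (all of step 2 and contact force between the fingers and guard_door below 0.3 N and linear speed of guard_door below 0.02 m/s and angular speed of guard_door below 0.1 rad/s); the robot touches nothing.
It fails at once if the held, open guard is pressed on the machine with more than 40 N (angle between the x axis of guard_door and the x axis of burnisher, either way round above 0.3 rad and contact force between the fingers and guard_door above 15 N and contact force between guard_door and burnisher above 40 N).
It fails at once if the guard is dropped or flung: it moves faster than 0.35 m/s with no finger on it (contact force between the fingers and guard_door below 0.3 N and linear speed of guard_door above 0.35 m/s).
It fails at once if the shut guard is pushed with more than 30 N (z of guard_door in the frame of burnisher between 0.0205 and 0.0265 m and x of guard_door in the frame of burnisher between -0.083 and -0.075 m and y of guard_door in the frame of burnisher between 0.0625 and 0.0825 m and angle between guard_door's own z axis and vertical below 0.06 rad and angle between the x axis of guard_door and the x axis of burnisher, either way round below 0.045 rad and y of door_free_edge in the frame of burnisher below 0 m and contact force between the fingers and guard_door above 30 N).
It fails at once if the robot pushes the machine with more than 25 N (contact force between any of the fingers, the arm and burnisher above 25 N).
It fails at once if a bystander moved by more than 20 mm (distance of any of finish_bottle, rivet_jar, balm_tin, edge_slicker, edge_beveller from where it was at the start of the episode above 0.02 m).
It also fails if it takes over 61 s, if anything falls off the work surface, if the arm or the gripper's body presses on something with over 40 N, if the wrist force passes 120 N, or if a joint passes its speed limit or range.

## Working session

There is one attempt and no reset: what is moved stays moved. The work goes in short steps, Python scripts to look and compute and a tool call to move; the robot and the scene stay as the last step left them, time stands still between calls to the robot, and variables do not carry over. Pictures are saved under pics/ and viewed, at most 10 in all, crops included, and the job is handed in when it is done.

Besides the shell and the picture viewer there is one more tool, called after "Call:" by a JSON object that holds its "api" and its "payload", one argument or row to a line. carry_out: Moves the arm, as the interface text tells. Its arguments: {"type":"object","properties":{"plan":{"type":"array"},"gripper":{"type":"number"}},"required":["plan"]}

```bash
mkdir -p pics; cat > h.py <<'E'
import numpy as np, cv2
from plant import bot
def cap(n,f):
    im=bot.capture(n); cv2.imwrite('pics/'+f,cv2.cvtColor(im,cv2.COLOR_RGB2BGR)); return im
def ray(n,px,z=None):
    m=bot.camera_model(n);K=np.array(m['camera_matrix']);R=np.array(m['R']);t=np.array(m['t']).ravel()
    d=R.T@np.linalg.solve(K,[px[0],px[1],1]);c=-R.T@t
    return (c,d/np.linalg.norm(d)) if z is None else c+d*(z-c[2])/d[2]
def proj(n,X):
    m=bot.camera_model(n);p=np.array(m['camera_matrix'])@(np.array(m['R'])@np.array(X,float)+np.array(m['t']).ravel());return p[:2]/p[2]
E
python3 - <<'E'
from h import *
a=cap('scene','s0.png');b=cap('top','t0.png')
cv2.imwrite('pics/both0.png',cv2.cvtColor(cv2.resize(np.vstack([a,b]),(800,1200))[:, :],cv2.COLOR_RGB2BGR))
for n in ('scene','top'):
    c,d=ray(n,(280,210));print(n,c.round(),d.round(3))
print(bot.grip_point_offset,bot.get_obs())
E
```

```text
scene [ 94. 797. 761.] [ 0.366 -0.754 -0.545]
top [ 235.  -88. 1552.] [ 0.204 -0.006 -0.979]
18.8 {'time': 0.1, 'joint_positions': array([-1.42503192e+00,  3.42670761e-01,  1.52490444e+00, -3.07211099e-06,
        1.27539477e+00, -1.45996568e-01]), 'dq': array([-0.00094653, -0.0015583 , -0.00166597, -0.00089007, -0.00130406,
        0.00260139]), 'tau': array([ 1.21019631e-03, -4.32003701e+01, -2.44695532e+01,  7.19132437e-02,
        5.26160456e-02, -6.17665091e-05]), 'tool_pos': array([ 150.9807777 , -502.45232795,  226.11121384]), 'tcp_rot': array([-3.14022956e+00, -1.97463795e-04,  2.91761741e-01]), 'contact_force': array([ 0.42205185, -0.06159183, -0.04409506]), 'moment': array([-0.02302195,  0.02403909,  0.0398894 ]), 'finger_force': 0.0, 'grip_width': 91.91904365237312}
```

View pics/s0.png

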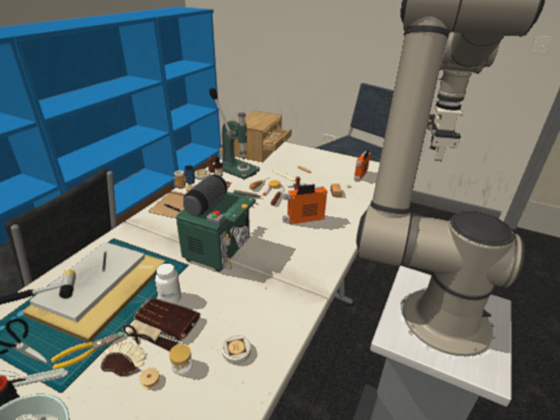

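View pics/t0.png

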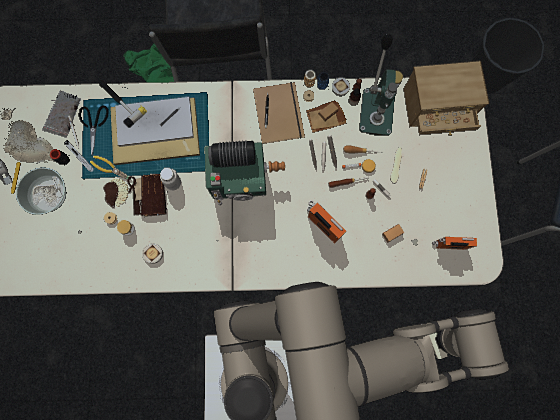

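Two orange candidates: A at top px (326,222) (scene 307,205), and B at (456,243) (scene 362,165). A looks larger; I'll check the sizes with one enlarged crop and rays.

```bash
python3 - <<'E'
from h import *
a=cv2.imread('pics/s0.png');b=cv2.imread('pics/t0.png')
c1=cv2.resize(b[130:280,200:350],(600,600),interpolation=cv2.INTER_CUBIC)[:, :]
t=cv2.resize(b[195:255,295:365],(400,300)[::1] and (350,300),interpolation=cv2.INTER_CUBIC)
s=cv2.resize(a[170:230,275:345],(350,300),interpolation=cv2.INTER_CUBIC)
t2=cv2.resize(b[140:205,195:275],(443,300)and(369,300),interpolation=cv2.INTER_CUBIC)
s2=cv2.resize(a[170:270,172:255],(249,300),interpolation=cv2.INTER_CUBIC)
s3=cv2.resize(a[140:190,340:380],(160,200),interpolation=cv2.INTER_CUBIC)
W=np.zeros((600,800,3),np.uint8)
W[:300,:350]=t;W[:300,350:700]=s;W[300:,:369]=t2;W[300:,370:619]=s2;W[300:500,630:790]=s3
cv2.imwrite('pics/crop.png',W)
for n,im in(('top',b),('scene',a)):
    h=cv2.cvtColor(im,cv2.COLOR_BGR2HSV)
    m=cv2.inRange(h,(3,180,120),(15,255,255))
    for c in cv2.findContours(m,0,2)[0]:
        if cv2.contourArea(c)>60: 
            p=cv2.approxPolyDP(c,2,True)[:,0]
            print(n,cv2.contourArea(c),p.tolist(),cv2.minAreaRect(c))
            if n=='top': print(np.array([ray('top',q,118)[:2] for q in p]).round().tolist())
E
```

```text
top 112.5 [[445, 237], [446, 244], [457, 241], [476, 245], [476, 238], [473, 241], [463, 241], [461, 237]] ((460.5082702636719, 240.81854248046875), (31.331287384033203, 7.673894882202148), 2.602562189102173)
[[435.0, -613.0], [413.0, -614.0], [422.0, -650.0], [408.0, -708.0], [430.0, -710.0], [421.0, -700.0], [421.0, -668.0], [434.0, -663.0]]
top 232.5 [[317, 203], [310, 210], [313, 213], [317, 211], [331, 225], [330, 230], [338, 238], [345, 230], [343, 228], [340, 231]] ((327.7500305175781, 220.25003051757812), (39.59798049926758, 10.60660171508789), 45.0)
[[555.0, -215.0], [532.0, -192.0], [522.0, -201.0], [529.0, -214.0], [482.0, -256.0], [466.0, -253.0], [440.0, -276.0], [465.0, -300.0], [472.0, -294.0], [463.0, -284.0]]
scene 947.0 [[325, 190], [317, 189], [312, 194], [297, 195], [297, 189], [290, 191], [290, 222], [321, 218], [325, 198], [322, 193]] ((306.6342468261719, 205.12466430664062), (33.08842468261719, 37.8259162902832), 87.87889862060547)
```

View pics/crop.png

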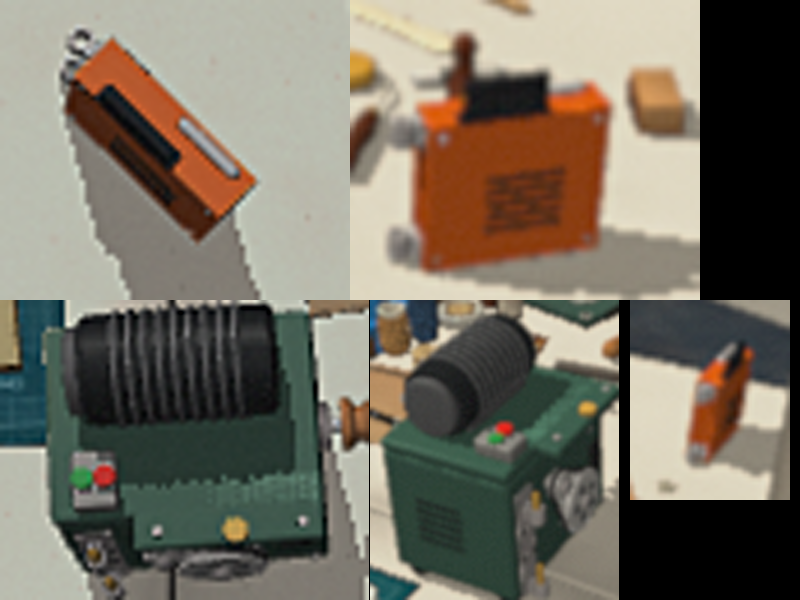

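Top-left and centre crops: A is the larger guard, with its top back edge at px (317,203)–(346,231), about 124–130 mm by ray, knuckles at px (310,203), and black grip and white ridge on top. B (456,243) measures only ~100 mm, so it's the small one. A it is. The brass pins show at about top px (215.6,195) for the upper and (219,201.5) for the lower. Now the burnisher pose and numbers.

```bash
python3 - <<'E'
from h import *
a=cv2.imread('pics/s0.png');b=cv2.imread('pics/t0.png')
for n,im,(x0,x1,y0,y1) in(('top',b,(205,230,185,210)),('scene',a,(215,250,220,280))):
    h=cv2.cvtColor(im,cv2.COLOR_BGR2HSV)
    m=cv2.inRange(h,(14,90,90),(32,255,255)); q=np.zeros_like(m);q[y0:y1,x0:x1]=m[y0:y1,x0:x1]
    k,l,st,ce=cv2.connectedComponentsWithStats(q);print(n,[(st[i,4],ce[i].round(1)) for i in range(1,k)])
# guard A back edge
P=ray('top',(317.4,202.6),118);Q=ray('top',(346.2,231.4),118);print(P.round(),Q.round(),np.linalg.norm(P-Q))
h=cv2.cvtColor(b,cv2.COLOR_BGR2HSV)
for nm,lo,hi in(('grip',(0,0,0),(180,255,60)),('ridge',(0,0,170),(180,60,255))):
    m=cv2.inRange(h,lo,hi);q=np.zeros_like(m);box=np.array([[311,210],[317,203],[346,231],[336,242]]);roi=cv2.fillConvexPoly(q.copy(),box,255)
    m&=roi
    k,l,st,ce=cv2.connectedComponentsWithStats(m)
    for i in range(1,k):
        if st[i,4]>10: 
            c=cv2.minAreaRect(np.argwhere(l==i)[:,::-1].astype(np.float32));print(nm,st[i,4],ce[i].round(1),c,ray('top',ce[i],150 if nm=='grip' else 124).round(1))
# burnisher: cast pins, visor yellow knob / silver screws
for nm,p,z in(('up pin',(215.6,194.9),135),('low pin',(218.9,201.4),50),('screwL',(195+157/4.61,140+230/4.61),165),('screwR',(195+303/4.61,140+221/4.61),165),('visor L',(195+133/4.61,140+240/4.61),165),('visor R',(195+325/4.61,140+255/4.61),165)):
    print(nm,ray('top',p,z).round(1))
# green top mask min rect
m=cv2.inRange(h,(60,80,30),(95,255,140));q=np.zeros_like(m);q[140:205,203:272]=m[140:205,203:272]
c=max(cv2.findContours(q,0,2)[0],key=cv2.contourArea);pp=cv2.approxPolyDP(c,1.5,True)[:,0];print(pp.tolist());print([ray('top',p,165)[:2].round().tolist() for p in pp])
E
```

```text
top [(np.int32(4), array([214.5, 194.5])), (np.int32(3), array([218.3, 200.3]))]
scene [(np.int32(17), array([226.8, 236.4])), (np.int32(19), array([228.1, 260.7]))]
[ 556. -216.  118.] [ 461. -303.  118.] 128.97318764521992
grip 100 [322.2 220.2] ((322.25, 220.25), (20.50609588623047, 4.242640495300293), 45.0) [ 492.7 -226.1  150. ]
up pin [585.  106.6 135. ]
low pin [583.3 107.1  50. ]
screwL [592.6  60.7 165. ]
screwR [596.5 -37.8 165. ]
visor L [586.   76.9 165. ]
visor R [572.5 -52.2 165. ]
[[221, 185], [212, 187], [212, 189], [207, 187], [212, 189], [214, 187], [218, 188]]
[[609.0, 86.0], [603.0, 114.0], [597.0, 114.0], [604.0, 129.0], [597.0, 114.0], [603.0, 108.0], [599.0, 95.0]]
```

Call:
{"api": "carry_out", "payload": {
  "plan": [
    {"tx": 0,"ty": 0,"tz": 40},
    {"tx": 31,"ty": 25,"tz": 10,"rz": 0.048},
    {"tx": 31,"ty": 25,"tz": 10,"rz": 0.048},
    {"tx": 31,"ty": 25,"tz": 10,"rz": 0.048},
    {"tx": 31,"ty": 25,"tz": 10,"rz": 0.048},
    {"tx": 31,"ty": 25,"tz": 10,"rz": 0.048},
    {"tx": 31,"ty": 25,"tz": 10,"rz": 0.048},
    {"tx": 31,"ty": 25,"tz": 10,"rz": 0.048},
    {"tx": 31,"ty": 25,"tz": 10,"rz": 0.048},
    {"tx": 31,"ty": 25,"tz": 10,"rz": 0.048},
    {"tx": 31,"ty": 25,"tz": 10,"rz": 0.048},
    {"tx": 0}
  ]
}}

```text
invalid input at $.plan[0]: expected keys tx, ty, tz, rx, ry, rz
```

```bash
python3 - <<'E'
from h import *
o=bot.get_obs();print(o['tool_pos'],o['tcp_rot'],o['time'])
a=cap('wrist','w1.png')
c,d=ray('wrist',(280,210));print(c,d)
for p in((496,-228,150),(580,100,135)):print(proj('wrist',p))
E
```

```text
[ 150.9807777  -502.45232795  226.11121384] [-3.14022956e+00 -1.97463795e-04  2.91761741e-01] 0.1
[ 222.15516016 -481.44890527  385.23515465] [-0.2765495  -0.08734737 -0.95702185]
[-146.44847691 -799.69983785]
[-1283.43783938 -1721.16214542]
```

View pics/w1.png

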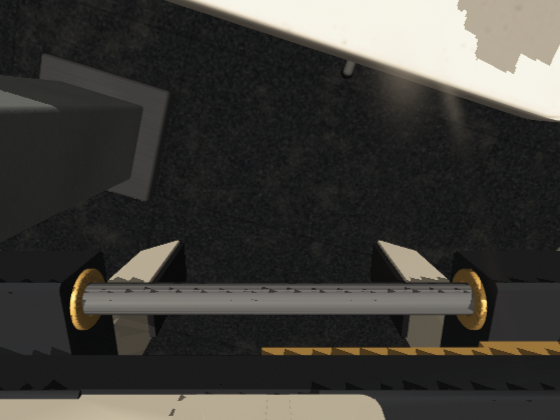

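The wrist view shows floor, table edge and fingers (fingers at px (145,270) and (410,270)), with forward (tool x) at the top of the image. The move was refused because every row needs all its keys.

Call:
{"api": "carry_out", "payload": {
  "plan": [
    {"tx": 0,"ty": 0,"tz": 40,"rx": 0,"ry": 0,"rz": 0},
    {"tx": 30,"ty": 23,"tz": 10,"rx": 0,"ry": 0,"rz": 0.048},
    {"tx": 30,"ty": 23,"tz": 10,"rx": 0,"ry": 0,"rz": 0.048},
    {"tx": 30,"ty": 23,"tz": 10,"rx": 0,"ry": 0,"rz": 0.048},
    {"tx": 30,"ty": 23,"tz": 10,"rx": 0,"ry": 0,"rz": 0.048},
    {"tx": 30,"ty": 23,"tz": 10,"rx": 0,"ry": 0,"rz": 0.048},
    {"tx": 30,"ty": 23,"tz": 10,"rx": 0,"ry": 0,"rz": 0.048},
    {"tx": 30,"ty": 23,"tz": 10,"rx": 0,"ry": 0,"rz": 0.048},
    {"tx": 30,"ty": 23,"tz": 10,"rx": 0,"ry": 0,"rz": 0.048},
    {"tx": 30,"ty": 23,"tz": 10,"rx": 0,"ry": 0,"rz": 0.048},
    {"tx": 30,"ty": 23,"tz": 10,"rx": 0,"ry": 0,"rz": 0.048},
    {"tx": 0,"ty": 0,"tz": 0,"rx": 0,"ry": 0,"rz": 0}
  ]
}}

```text
time: 1.35
tool_pos: [454.0, -270.3, 367.5]
tcp_rot: [3.14, -0.002, 0.778]
contact_force: [-0.8, -0.4, 0.3]
grip_width: 92.0
finger_force: 0.0
```

```bash
python3 - <<'E'
from h import *
o=bot.get_obs();print(o['tool_pos'],o['tcp_rot'],o['time'])
a=cap('wrist','w2.png')
for p in((496,-228,150),(580,100,135)):print(proj('wrist',p))
E
```

```text
[ 453.98301499 -270.25263604  367.53346651] [ 3.13982936e+00 -1.65810814e-03  7.77770318e-01] 1.35
[277.39468246 117.22354602]
[  72.97890472 -230.64109916]
```

View pics/w2.png

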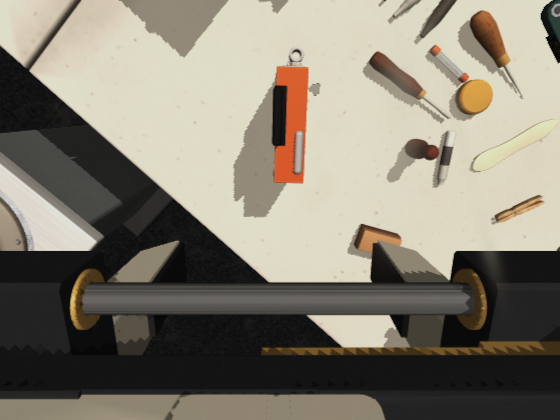

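The guard fills px (274–308, 67–183): knuckle at (296,57), grip at (279,115), ridge at (298,152). It's nearly aligned with the tool. I'll measure it and work out the approach.

```bash
python3 - <<'E'
from h import *
b=cv2.imread('pics/w2.png');h=cv2.cvtColor(b,cv2.COLOR_BGR2HSV)
m=cv2.inRange(h,(0,150,100),(14,255,255));m[:60]=0;m[190:]=0;m[:,:260]=0;m[:,320:]=0
g=[]
R=[];L=[]
for r in range(72,180,4):
    xs=np.where(m[r])[0];R.append((xs.max()+.5,r)); 
W=np.array([ray('wrist',p,118)[:2] for p in R]);v=np.polyfit(W[:,0],W[:,1],1);print('yaw y axis deg from edge',np.degrees(np.arctan(v[0])))
ys=np.where(m[:,285:303].any(1))[0];print('rows',ys.min(),ys.max())
H=ray('wrist',(308,ys.min()-.5),118);F=ray('wrist',(303.5,ys.max()+.5),118);print(H,F,np.linalg.norm(H-F))
k=cv2.inRange(h,(0,0,0),(180,255,60));k[:80]=0;k[150:]=0;k[:,:270]=0;k[:,:270]=0;k[:,292:]=0
rc=cv2.minAreaRect(np.argwhere(k>0)[:,::-1].astype(np.float32));print(rc)
ys,xs=np.where(k>0);print(xs.min(),xs.max(),ys.min(),ys.max())
G=ray('wrist',rc[0],148);print('grip',G)
a=ray('wrist',(279.5,87),150);c=ray('wrist',(279.5,145),150);print(a,c,np.linalg.norm(a-c))
K=ray('wrist',(296,57),114);print('knuckle',K)
th=np.radians(90)*0
for yaw in(-44,-46):
  y=np.radians(yaw);X=np.array([np.cos(y),np.sin(y)]);Y=np.array([-np.sin(y),np.cos(y)])
  O=H[:2]-13.5*X+13*Y;print(yaw,'origin',O,'grip',O-19.5*X-66*Y)
E
```

```text
yaw y axis deg from edge 42.91128482806093
rows 67 182
[ 557.03545649 -214.96006028  118.        ] [ 462.95356932 -303.90766498  118.        ] 129.47230543822835
((278.7556457519531, 115.48416900634766), (12.592894554138184, 59.22064208984375), 1.2188752889633179)
272 285 86 145
grip [ 498.21675589 -227.82471249  148.        ]
[ 518.93116275 -208.5615407   150.        ] [ 476.99243125 -249.75557002  150.        ] 58.78609742811145
knuckle [ 555.1272827  -198.55550756  114.        ]
-44 origin [ 556.35492801 -196.23075487] grip [ 496.48034945 -230.16134347]
-46 origin [ 557.0089859  -196.21841415] grip [ 495.98672085 -228.0387405 ]
```

Call:
{"api": "carry_out", "payload": {
  "plan": [
    {"tx": 13,"ty": 13,"tz": -25,"rx": 0,"ry": 0,"rz": -0.02},
    {"tx": 13,"ty": 13,"tz": -35,"rx": 0,"ry": 0,"rz": 0},
    {"tx": 13,"ty": 13,"tz": -35,"rx": 0,"ry": 0,"rz": 0},
    {"tx": 0,"ty": 0,"tz": -40,"rx": 0,"ry": 0,"rz": 0},
    {"tx": 0,"ty": 0,"tz": -40,"rx": 0,"ry": 0,"rz": 0},
    {"tx": 0,"ty": 0,"tz": -30,"rx": 0,"ry": 0,"rz": 0},
    {"tx": 0,"ty": 0,"tz": -20,"rx": 0,"ry": 0,"rz": 0},
    {"tx": 0,"ty": 0,"tz": -10,"rx": 0,"ry": 0,"rz": 0},
    {"tx": 0,"ty": 0,"tz": -5,"rx": 0,"ry": 0,"rz": 0},
    {"tx": 0,"ty": 0,"tz": 0,"rx": 0,"ry": 0,"rz": 0},
    {"tx": 0,"ty": 0,"tz": 0,"rx": 0,"ry": 0,"rz": 0}
  ]
}}

```text
time: 2.5
tool_pos: [490.4, -234.4, 127.8]
tcp_rot: [3.14, -0.0, 0.751]
contact_force: [0.8, -0.6, -0.1]
grip_width: 91.7
finger_force: 0.0
```

```bash
python3 - <<'E'
from h import *
a=cap('wrist','w3.png');cv2.imwrite('pics/w3c.png',cv2.cvtColor(a,cv2.COLOR_RGB2BGR))
E
```

```text
(no output)
```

View pics/w3.png

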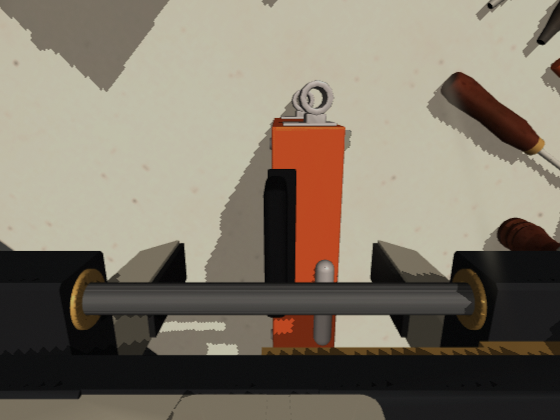

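The grip sits at px 265–296, centred between the fingers (185 and 373). Shifting slightly along it and closing.

Call:
{"api": "carry_out", "payload": {
  "gripper": 1.0,
  "plan": [
    {"tx": 3,"ty": 3,"tz": -0.5,"rx": 0,"ry": 0,"rz": 0},
    {"tx": 0,"ty": 0,"tz": 0,"rx": 0,"ry": 0,"rz": 0},
    {"tx": 0,"ty": 0,"tz": 0,"rx": 0,"ry": 0,"rz": 0},
    {"tx": 0,"ty": 0,"tz": 0,"rx": 0,"ry": 0,"rz": 0},
    {"tx": 0,"ty": 0,"tz": 0,"rx": 0,"ry": 0,"rz": 0},
    {"tx": 0,"ty": 0,"tz": 0,"rx": 0,"ry": 0,"rz": 0},
    {"tx": 0,"ty": 0,"tz": 0,"rx": 0,"ry": 0,"rz": 0},
    {"tx": 0,"ty": 0,"tz": 0,"rx": 0,"ry": 0,"rz": 0},
    {"tx": 0,"ty": 0,"tz": 0,"rx": 0,"ry": 0,"rz": 0},
    {"tx": 0,"ty": 0,"tz": 0,"rx": 0,"ry": 0,"rz": 0},
    {"tx": 0,"ty": 0,"tz": 0,"rx": 0,"ry": 0,"rz": 0},
    {"tx": 0,"ty": 0,"tz": 0,"rx": 0,"ry": 0,"rz": 0}
  ]
}}

```text
time: 3.75
tool_pos: [492.9, -230.7, 126.2]
tcp_rot: [-3.141, 0.0, 0.752]
contact_force: [-0.6, -0.5, 0.2]
grip_width: 9.7
finger_force: 30.0
```

Call:
{"api": "carry_out", "payload": {
  "plan": [
    {"tx": 0,"ty": 0,"tz": 5,"rx": 0,"ry": 0,"rz": 0},
    {"tx": -5,"ty": 0,"tz": 15,"rx": 0,"ry": 0,"rz": 0},
    {"tx": -10,"ty": 10,"tz": 25,"rx": 0,"ry": 0,"rz": 0},
    {"tx": -10,"ty": 25,"tz": 25,"rx": 0,"ry": 0,"rz": -0.06},
    {"tx": -10,"ty": 30,"tz": 15,"rx": 0,"ry": 0,"rz": -0.1},
    {"tx": -5,"ty": 35,"tz": 9,"rx": 0,"ry": 0,"rz": -0.1},
    {"tx": -5,"ty": 35,"tz": 0,"rx": 0,"ry": 0,"rz": -0.1},
    {"tx": -5,"ty": 35,"tz": 0,"rx": 0,"ry": 0,"rz": -0.1},
    {"tx": 0,"ty": 35,"tz": 0,"rx": 0,"ry": 0,"rz": -0.1},
    {"tx": 0,"ty": 35,"tz": 0,"rx": 0,"ry": 0,"rz": -0.1},
    {"tx": 0,"ty": 30,"tz": 0,"rx": 0,"ry": 0,"rz": -0.092},
    {"tx": 0,"ty": 20,"tz": 0,"rx": 0,"ry": 0,"rz": 0}
  ]
}}

```text
time: 4.95
tool_pos: [442.3, 61.2, 220.1]
tcp_rot: [-3.141, 0.001, -0.001]
contact_force: [0.2, -1.5, -5.0]
grip_width: 10.2
finger_force: 30.0
```

Call:
{"api": "carry_out", "payload": {
  "plan": [
    {"tx": 0,"ty": 20,"tz": 0,"rx": 0,"ry": 0,"rz": 0},
    {"tx": 0,"ty": 15,"tz": 0,"rx": 0,"ry": 0,"rz": 0},
    {"tx": 0,"ty": 10,"tz": 0,"rx": 0,"ry": 0,"rz": 0},
    {"tx": 0,"ty": 0,"tz": 0,"rx": 0,"ry": 0,"rz": 0},
    {"tx": 0,"ty": 0,"tz": 0,"rx": 0,"ry": 0,"rz": 0},
    {"tx": 0,"ty": 0,"tz": 0,"rx": 0,"ry": 0,"rz": 0}
  ]
}}

```text
time: 5.55
tool_pos: [443.0, 103.5, 220.2]
tcp_rot: [3.141, 0.0, -0.001]
contact_force: [0.1, -0.7, -5.3]
grip_width: 9.9
finger_force: 30.0
```

```bash
python3 - <<'E'
from h import *
o=bot.get_obs();print(o['tool_pos'],o['tcp_rot'],o['time'],o['contact_force'])
np.savez('w4.npz',**{k:np.array(v) for k,v in bot.camera_model('wrist').items()})
a=cap('wrist','w4.png');cap('scene','s4.png');cap('top','t4.png')
E
```

```text
[443.02927295 103.50206922 220.15844194] [ 3.14117010e+00  2.92193343e-04 -9.06351015e-04] 5.55 [ 0.06283358 -0.66593127 -5.2711    ]
```

View pics/w4.png

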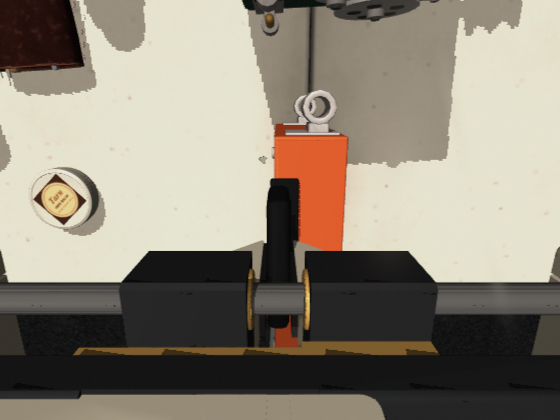

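Wrist view: knuckle ring at px (320,107), lower brass pin tip at (269,20), and the upper pin out of view at the top edge. Next I triangulate the pins from the first top/scene pair and compare with this view.

```bash
python3 - <<'E'
from h import *
def tri(a,b):
    (c1,d1),(c2,d2)=a,b
    s=np.linalg.lstsq(np.c_[d1,-d2],c2-c1,rcond=None)[0];p,q=c1+s[0]*d1,c2+s[1]*d2
    return ((p+q)/2).round(1),np.linalg.norm(p-q).round(1)
print('up',tri(ray('top',(214.5,194.5)),ray('scene',(226.8,236.4))))
print('lo',tri(ray('top',(218.3,200.3)),ray('scene',(228.1,260.7))))
b=cv2.imread('pics/w4.png');h=cv2.cvtColor(b,cv2.COLOR_BGR2HSV)
m=cv2.inRange(h,(10,80,50),(32,255,255));m[45:]=0;m[:,:250]=0;m[:,290:]=0
ys,xs=np.where(m);print(len(xs),xs.mean(),ys.mean(),xs.min(),xs.max(),ys.min(),ys.max())
print('lo wrist',ray('wrist',(xs.mean(),ys.mean()),48).round(1))
k=cv2.inRange(h,(0,0,90),(180,70,255))[88:128,298:342]
c=cv2.HoughCircles(cv2.cvtColor(b,cv2.COLOR_BGR2GRAY)[80:135,290:350],cv2.HOUGH_GRADIENT,1,5,param1=100,param2=10,minRadius=6,maxRadius=20);print(c)
for p in((320,107),):print('knuckle',ray('wrist',p,208).round(1))
o=bot.get_obs();print('predicted',o['tool_pos'][0]+71,o['tool_pos'][1]-19.5)
E
```

```text
up (array([588.2, 111.1, 126.9]), np.float64(0.3))
lo (array([589.6, 110.5,  38.3]), np.float64(0.4))
99 269.020202020202 20.060606060606062 265 273 14 27
lo wrist [587.2 111.2  48. ]
[[[28.5 26.5 16.1]
  [22.5 31.5 19.4]
  [31.5 35.5 17.2]
  [21.5 23.5 13.8]
  [18.5 28.5 14.9]
  [34.5 28.5 10.3]
  [13.5 25.5  9. ]
  [32.5 23.5  7.4]
  [31.5 45.5  8. ]
  [ 1.5 33.5  9.6]]]
knuckle [516.3  83.7 208. ]
predicted 514.1171035330159 84.09768405610531
```

Pins triangulate to about (588,111) with 0.4 mm ray gaps, and the wrist ray gives (587,111). Knuckle axis is ≈(516,84). Moving near, 15 mm short, for a close look.

Call:
{"api": "carry_out", "payload": {
  "plan": [
    {"tx": 10,"ty": 5,"tz": 0,"rx": 0,"ry": 0,"rz": 0},
    {"tx": 15,"ty": 8,"tz": -8,"rx": 0,"ry": 0,"rz": 0},
    {"tx": 15,"ty": 8,"tz": -10,"rx": 0,"ry": 0,"rz": 0},
    {"tx": 10,"ty": 6,"tz": -8,"rx": 0,"ry": 0,"rz": 0},
    {"tx": 5,"ty": 0,"tz": -4,"rx": 0,"ry": 0,"rz": 0},
    {"tx": 0,"ty": 0,"tz": 0,"rx": 0,"ry": 0,"rz": 0},
    {"tx": 0,"ty": 0,"tz": 0,"rx": 0,"ry": 0,"rz": 0}
  ]
}}

```text
time: 6.4
tool_pos: [497.7, 131.0, 190.3]
tcp_rot: [3.141, 0.001, -0.0]
contact_force: [0.6, 0.5, -5.1]
grip_width: 9.8
finger_force: 30.0
```

```bash
python3 - <<'E'
from h import *
o=bot.get_obs();print(o['tool_pos'],o['tcp_rot'],o['time'],o['contact_force'])
a=cap('wrist','w5.png');s=cap('scene','s5.png')
c=cv2.cvtColor(a,cv2.COLOR_RGB2BGR)[0:200,200:400]
s=cv2.cvtColor(s,cv2.COLOR_RGB2BGR)[180:280,200:250]
W=np.hstack([cv2.resize(c,(540,540),interpolation=cv2.INTER_CUBIC),cv2.resize(s,(260,540),interpolation=cv2.INTER_CUBIC)])
cv2.imwrite('pics/w5c.png',W)
E
```

```text
[497.74830143 130.95326626 190.26139307] [ 3.14131749e+00  6.73159698e-04 -3.39666775e-04] 6.4 [ 0.60909051  0.5404845  -5.10732453]
```

View pics/w5c.png

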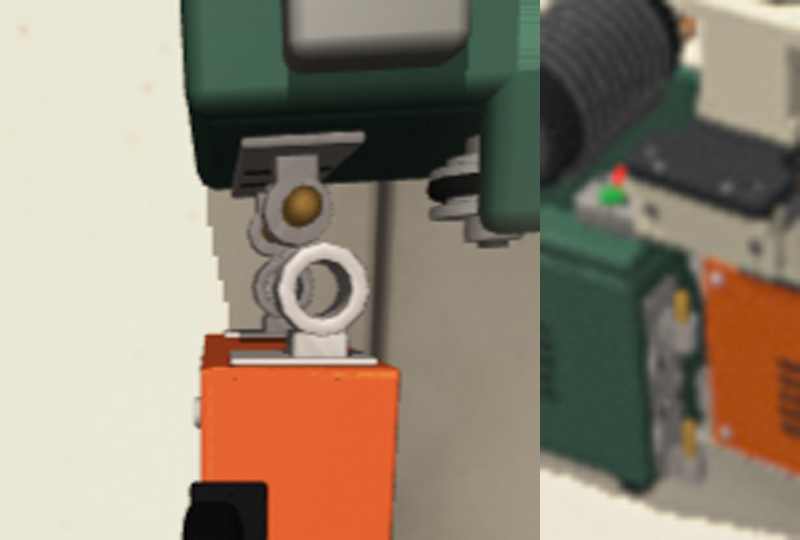

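Close-up: upper brass pin at crop (302,206), about px (312,76); upper knuckle rim at crop (322,287), about px (319,106). The machine is nearly square with the world. Computing the gap.

```bash
python3 - <<'E'
from h import *
b=cv2.imread('pics/w5.png');h=cv2.cvtColor(b,cv2.COLOR_BGR2HSV)
m=cv2.inRange(h,(10,90,50),(32,255,255));m[:62]=0;m[90:]=0;m[:,:303]=0;m[:,325:]=0
ys,xs=np.where(m);print(len(xs),xs.min(),xs.max(),ys.min(),ys.max())
p=((xs.min()+xs.max())/2,(ys.min()+ys.max())/2)
P=ray('wrist',p,132);print('pin',p,P.round(1), [ray('wrist',(x,p[1]),130)[1].round(1) for x in(xs.min()-.5,xs.max()+.5)])
r=cv2.inRange(h,(0,0,140),(180,50,255));q=np.zeros_like(r);q[88:125,300:340]=r[88:125,300:340]
ys,xs=np.where(q);print(xs.min(),xs.max(),ys.min(),ys.max())
for k in((319.3,106.3),):
    print('knuckle',ray('wrist',k,178).round(1),'rim',ray('wrist',(302.5,106),178).round(1),ray('wrist',(336.5,106),178).round(1))
    print('move',(P-ray('wrist',k,178)).round(1))
E
```

```text
168 305 318 69 83
pin (np.float64(311.5), np.float64(76.0)) [588.3 111.3 132. ] [np.float64(115.3), np.float64(107.0)]
300 336 88 124
knuckle [571.4 111.4 178. ] rim [571.5 119.3 178. ] [571.5 103.2 178. ]
move [ 17.   -0.1 -46. ]
```

```bash
python3 - <<'E'
from h import *
print('lower ring',ray('wrist',(304.8,105.5),88).round(1), ray('wrist',(319.3,106.3),178).round(1))
E
```

```text
lower ring [571.6 111.7  88. ] [571.4 111.4 178. ]
```

Call:
{"api": "carry_out", "payload": {
  "plan": [
    {"tx": 8,"ty": 0,"tz": 0,"rx": 0,"ry": 0,"rz": 0},
    {"tx": 7,"ty": 0,"tz": -4,"rx": 0,"ry": 0,"rz": 0},
    {"tx": 2,"ty": 0,"tz": -4,"rx": 0,"ry": 0,"rz": 0},
    {"tx": 0,"ty": 0,"tz": -4,"rx": 0,"ry": 0,"rz": 0},
    {"tx": 0,"ty": 0,"tz": 0,"rx": 0,"ry": 0,"rz": 0},
    {"tx": 0,"ty": 0,"tz": 0,"rx": 0,"ry": 0,"rz": 0}
  ]
}}

```text
time: 7.1
tool_pos: [514.8, 131.2, 178.0]
tcp_rot: [3.141, 0.001, -0.0]
contact_force: [-0.3, 0.2, -4.8]
grip_width: 9.8
finger_force: 30.0
```

The guard hangs plumb (rings agree within 0.3 mm). Lowering slowly and watching the force.

Call:
{"api": "carry_out", "payload": {
  "plan": [
    {"tx": 0,"ty": 0,"tz": -2,"rx": 0,"ry": 0,"rz": 0},
    {"tx": 0,"ty": 0,"tz": -2,"rx": 0,"ry": 0,"rz": 0},
    {"tx": 0,"ty": 0,"tz": -1.5,"rx": 0,"ry": 0,"rz": 0},
    {"tx": 0,"ty": 0,"tz": -1.5,"rx": 0,"ry": 0,"rz": 0},
    {"tx": 0,"ty": 0,"tz": 0,"rx": 0,"ry": 0,"rz": 0}
  ]
}}

```text
time: 7.6
tool_pos: [514.9, 131.1, 171.0]
tcp_rot: [3.141, 0.001, -0.0]
contact_force: [-0.5, 0.9, -4.9]
grip_width: 9.9
finger_force: 30.0
```

Call:
{"api": "carry_out", "payload": {
  "plan": [
    {"tx": 0,"ty": 0,"tz": -1,"rx": 0,"ry": 0,"rz": 0},
    {"tx": 0,"ty": 0,"tz": -1,"rx": 0,"ry": 0,"rz": 0},
    {"tx": 0,"ty": 0,"tz": 0,"rx": 0,"ry": 0,"rz": 0}
  ]
}}

```text
time: 7.9
tool_pos: [515.0, 131.2, 169.1]
tcp_rot: [3.141, 0.0, -0.0]
contact_force: [0.4, 0.4, -4.7]
grip_width: 9.9
finger_force: 30.0
```

Call:
{"api": "carry_out", "payload": {
  "plan": [
    {"tx": 0,"ty": 0,"tz": -1,"rx": 0,"ry": 0,"rz": 0},
    {"tx": 0,"ty": 0,"tz": -1,"rx": 0,"ry": 0,"rz": 0},
    {"tx": 0,"ty": 0,"tz": 0,"rx": 0,"ry": 0,"rz": 0}
  ]
}}

```text
time: 8.2
tool_pos: [514.9, 131.2, 167.1]
tcp_rot: [3.141, 0.0, -0.0]
contact_force: [-0.4, -0.3, -4.9]
grip_width: 9.7
finger_force: 30.0
```

Call:
{"api": "carry_out", "payload": {
  "plan": [
    {"tx": 0,"ty": 0,"tz": -1,"rx": 0,"ry": 0,"rz": 0},
    {"tx": 0,"ty": 0,"tz": -1,"rx": 0,"ry": 0,"rz": 0},
    {"tx": 0,"ty": 0,"tz": 0,"rx": 0,"ry": 0,"rz": 0}
  ]
}}

```text
time: 8.5
tool_pos: [514.9, 131.2, 165.1]
tcp_rot: [3.141, 0.0, -0.0]
contact_force: [0.8, 0.0, -5.2]
grip_width: 9.6
finger_force: 30.0
```

Call:
{"api": "carry_out", "payload": {
  "plan": [
    {"tx": 0,"ty": 0,"tz": -1,"rx": 0,"ry": 0,"rz": 0},
    {"tx": 0,"ty": 0,"tz": -1,"rx": 0,"ry": 0,"rz": 0},
    {"tx": 0,"ty": 0,"tz": 0,"rx": 0,"ry": 0,"rz": 0}
  ]
}}

```text
time: 8.8
tool_pos: [514.9, 131.2, 163.1]
tcp_rot: [3.141, 0.0, -0.0]
contact_force: [0.1, -0.1, -5.7]
grip_width: 9.7
finger_force: 30.0
```

Both pins have entered with no side force. Carry on to the seat at TCP z ≈ 150.

Call:
{"api": "carry_out", "payload": {
  "plan": [
    {"tx": 0,"ty": 0,"tz": -1.5,"rx": 0,"ry": 0,"rz": 0},
    {"tx": 0,"ty": 0,"tz": -1.5,"rx": 0,"ry": 0,"rz": 0},
    {"tx": 0,"ty": 0,"tz": -1.5,"rx": 0,"ry": 0,"rz": 0},
    {"tx": 0,"ty": 0,"tz": -1.5,"rx": 0,"ry": 0,"rz": 0},
    {"tx": 0,"ty": 0,"tz": 0,"rx": 0,"ry": 0,"rz": 0}
  ]
}}

```text
time: 9.3
tool_pos: [514.9, 131.2, 157.0]
tcp_rot: [3.141, 0.001, -0.0]
contact_force: [0.2, 0.3, -5.0]
grip_width: 9.9
finger_force: 30.0
```

Call:
{"api": "carry_out", "payload": {
  "plan": [
    {"tx": 0,"ty": 0,"tz": -1.5,"rx": 0,"ry": 0,"rz": 0},
    {"tx": 0,"ty": 0,"tz": -1.5,"rx": 0,"ry": 0,"rz": 0},
    {"tx": 0,"ty": 0,"tz": -1,"rx": 0,"ry": 0,"rz": 0},
    {"tx": 0,"ty": 0,"tz": -1,"rx": 0,"ry": 0,"rz": 0},
    {"tx": 0,"ty": 0,"tz": 0,"rx": 0,"ry": 0,"rz": 0}
  ]
}}

```text
time: 9.8
tool_pos: [515.0, 131.2, 152.1]
tcp_rot: [3.141, 0.0, -0.0]
contact_force: [0.1, -0.0, -5.1]
grip_width: 9.6
finger_force: 30.0
```

Call:
{"api": "carry_out", "payload": {
  "plan": [
    {"tx": 0,"ty": 0,"tz": -1,"rx": 0,"ry": 0,"rz": 0},
    {"tx": 0,"ty": 0,"tz": 0,"rx": 0,"ry": 0,"rz": 0}
  ]
}}

```text
time: 10.0
tool_pos: [515.0, 131.2, 151.2]
tcp_rot: [3.142, 0.0, -0.0]
contact_force: [0.1, -0.6, -4.5]
grip_width: 9.5
finger_force: 30.0
```

Call:
{"api": "carry_out", "payload": {
  "plan": [
    {"tx": 0,"ty": 0,"tz": -0.5,"rx": 0,"ry": 0,"rz": 0},
    {"tx": 0,"ty": 0,"tz": -0.5,"rx": 0,"ry": 0,"rz": 0},
    {"tx": 0,"ty": 0,"tz": 0,"rx": 0,"ry": 0,"rz": 0}
  ]
}}

```text
time: 10.3
tool_pos: [515.1, 131.2, 150.2]
tcp_rot: [3.142, -0.0, -0.0]
contact_force: [-1.0, 0.3, -4.7]
grip_width: 10.2
finger_force: 30.0
```

Call:
{"api": "carry_out", "payload": {
  "plan": [
    {"tx": 0,"ty": 0,"tz": -0.3,"rx": 0,"ry": 0,"rz": 0},
    {"tx": 0,"ty": 0,"tz": 0,"rx": 0,"ry": 0,"rz": 0}
  ]
}}

```text
time: 10.5
tool_pos: [515.1, 131.2, 150.1]
tcp_rot: [3.142, -0.0, -0.0]
contact_force: [-0.6, 0.7, -3.9]
grip_width: 9.7
finger_force: 30.0
```

Call:
{"api": "carry_out", "payload": {
  "plan": [
    {"tx": 0,"ty": 0,"tz": -0.3,"rx": 0,"ry": 0,"rz": 0},
    {"tx": 0,"ty": 0,"tz": 0,"rx": 0,"ry": 0,"rz": 0}
  ]
}}

```text
time: 10.7
tool_pos: [515.0, 131.3, 150.0]
tcp_rot: [3.142, -0.0, -0.0]
contact_force: [-2.1, 0.3, 0.4]
grip_width: 9.4
finger_force: 30.0
```

Call:
{"api": "carry_out", "payload": {
  "gripper": 0.65,
  "plan": [
    {"tx": 0,"ty": 0,"tz": 0,"rx": 0,"ry": 0,"rz": 0},
    {"tx": 0,"ty": 0,"tz": 0,"rx": 0,"ry": 0,"rz": 0},
    {"tx": 0,"ty": 0,"tz": 0,"rx": 0,"ry": 0,"rz": 0},
    {"tx": 0,"ty": 0,"tz": 0,"rx": 0,"ry": 0,"rz": 0},
    {"tx": 0,"ty": 0,"tz": 0,"rx": 0,"ry": 0,"rz": 0},
    {"tx": 0,"ty": 0,"tz": 0,"rx": 0,"ry": 0,"rz": 0}
  ]
}}

```text
time: 11.3
tool_pos: [515.1, 131.2, 149.6]
tcp_rot: [3.141, -0.0, -0.0]
contact_force: [1.2, 1.0, 0.1]
grip_width: 32.4
finger_force: 0.0
```

The guard is home and let go, and the wrist force is back to zero. Lifting clear and closing the fingers to make a pusher, while I work out the swing arc (keeping the yaw, with the gripper body above grip and visor).

Call:
{"api": "carry_out", "payload": {
  "plan": [
    {"tx": 0,"ty": 0,"tz": 10,"rx": 0,"ry": 0,"rz": 0},
    {"tx": 0,"ty": 0,"tz": 25,"rx": 0,"ry": 0,"rz": 0},
    {"tx": 0,"ty": 0,"tz": 30,"rx": 0,"ry": 0,"rz": 0},
    {"tx": 0,"ty": 0,"tz": 0,"rx": 0,"ry": 0,"rz": 0}
  ]
}}

```text
time: 11.7
tool_pos: [517.3, 131.5, 219.4]
tcp_rot: [-3.141, -0.009, -0.0]
contact_force: [0.1, -0.0, -0.7]
grip_width: 32.1
finger_force: 0.0
```

```bash
python3 - <<'E'
from h import *
b=cap('wrist','w6.png')
H=np.array([588,111.])
pr=None
for a,r in zip([-90,-82,-74,-66,-58,-50,-42,-34,-26,-20,-14,-10,-7,-5,-3,-1],np.linspace(120,132,16)):
    t=np.radians(a);X=np.array([np.cos(t),np.sin(t)]);Y=np.array([-np.sin(t),np.cos(t)])
    T=H-21.5*X-r*Y-np.array([9.5,-19]);print(a,T.round(1),None if pr is None else (T-pr).round(1));pr=T
E
```

```text
-90 [458.5 151.5] None
-82 [455.9 134.5] [ -2.6 -17. ]
-74 [455.7 117.1] [ -0.2 -17.3]
-66 [457.9  99.9] [  2.3 -17.3]
-58 [462.6  82.9] [  4.7 -16.9]
-50 [469.7  66.8] [  7.1 -16.2]
-42 [479.   51.6] [  9.3 -15.1]
-34 [490.4  37.9] [ 11.4 -13.7]
-26 [503.8  25.8] [ 13.3 -12.1]
-20 [514.8  17.8] [11. -8.]
-14 [526.7  11. ] [11.9 -6.8]
-10 [535.    6.9] [ 8.3 -4.1]
-7 [541.4   4. ] [ 6.4 -2.9]
-5 [545.7   2. ] [ 4.4 -2. ]
-3 [5.502e+02 1.000e-01] [ 4.4 -1.9]
-1 [554.7  -1.6] [ 4.5 -1.7]
```

View pics/w6.png

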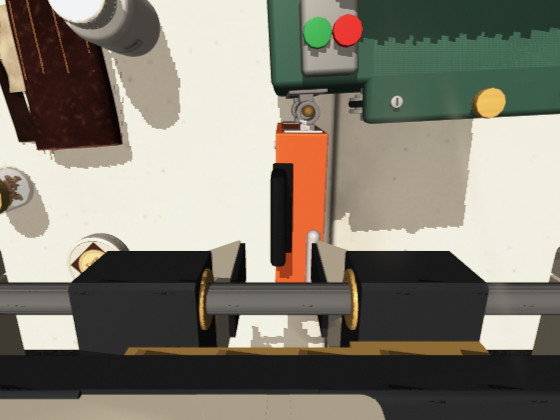

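The guard hangs home: the pin shows inside the upper knuckle at px (308,110). The visor edge, px (365,122)→(560,113), puts the machine yaw at about +2.6°. Going round to the front face.

Call:
{"api": "carry_out", "payload": {
  "gripper": 1.0,
  "plan": [
    {"tx": 0,"ty": 10,"tz": 0,"rx": 0,"ry": 0,"rz": 0},
    {"tx": -15,"ty": 15,"tz": 0,"rx": 0,"ry": 0,"rz": 0},
    {"tx": -20,"ty": 15,"tz": 0,"rx": 0,"ry": 0,"rz": 0},
    {"tx": -20,"ty": 0,"tz": 0,"rx": 0,"ry": 0,"rz": 0},
    {"tx": 0,"ty": 0,"tz": -15,"rx": 0,"ry": 0,"rz": 0},
    {"tx": 0,"ty": 0,"tz": -25,"rx": 0,"ry": 0,"rz": 0},
    {"tx": 0,"ty": 0,"tz": -25,"rx": 0,"ry": 0,"rz": 0},
    {"tx": 0,"ty": 0,"tz": -15,"rx": 0,"ry": 0,"rz": 0},
    {"tx": 0,"ty": 0,"tz": -5,"rx": 0,"ry": 0,"rz": 0},
    {"tx": 0,"ty": 0,"tz": 0,"rx": 0,"ry": 0,"rz": 0}
  ]
}}

```text
time: 12.75
tool_pos: [459.3, 171.4, 128.6]
tcp_rot: [3.141, 0.003, 0.0]
contact_force: [0.1, -0.0, 0.8]
grip_width: 0.5
finger_force: 0.0
```

Call:
{"api": "carry_out", "payload": {
  "plan": [
    {"tx": 0,"ty": -5,"tz": 0,"rx": 0,"ry": 0,"rz": 0},
    {"tx": 0,"ty": -5,"tz": 0,"rx": 0,"ry": 0,"rz": 0},
    {"tx": 0,"ty": -5,"tz": 0,"rx": 0,"ry": 0,"rz": 0},
    {"tx": 0,"ty": -4,"tz": 0,"rx": 0,"ry": 0,"rz": 0},
    {"tx": -1,"ty": -5,"tz": 0,"rx": 0,"ry": 0,"rz": 0},
    {"tx": -1,"ty": -6,"tz": 0,"rx": 0,"ry": 0,"rz": 0},
    {"tx": -1,"ty": -7,"tz": 0,"rx": 0,"ry": 0,"rz": 0},
    {"tx": 0,"ty": -8,"tz": 0,"rx": 0,"ry": 0,"rz": 0},
    {"tx": 0,"ty": -8,"tz": 0,"rx": 0,"ry": 0,"rz": 0},
    {"tx": 1,"ty": -8,"tz": 0,"rx": 0,"ry": 0,"rz": 0},
    {"tx": 1,"ty": -9,"tz": 0,"rx": 0,"ry": 0,"rz": 0}
  ]
}}

```text
time: 13.85
tool_pos: [459.1, 100.5, 129.7]
tcp_rot: [3.141, 0.0, -0.0]
contact_force: [0.0, 0.2, 0.9]
grip_width: 0.6
finger_force: 0.3
```

Call:
{"api": "carry_out", "payload": {
  "plan": [
    {"tx": 2,"ty": -8,"tz": 0,"rx": 0,"ry": 0,"rz": 0},
    {"tx": 2,"ty": -8,"tz": 0,"rx": 0,"ry": 0,"rz": 0},
    {"tx": 3,"ty": -8,"tz": 0,"rx": 0,"ry": 0,"rz": 0},
    {"tx": 4,"ty": -8,"tz": 0,"rx": 0,"ry": 0,"rz": 0},
    {"tx": 4,"ty": -8,"tz": 0,"rx": 0,"ry": 0,"rz": 0},
    {"tx": 5,"ty": -8,"tz": 0,"rx": 0,"ry": 0,"rz": 0}
  ]
}}

```text
time: 14.45
tool_pos: [479.5, 52.5, 129.6]
tcp_rot: [3.142, -0.0, -0.0]
contact_force: [-0.1, 1.1, 0.7]
grip_width: 0.3
finger_force: 0.2
```

Call:
{"api": "carry_out", "payload": {
  "plan": [
    {"tx": 6,"ty": -7,"tz": 0,"rx": 0,"ry": 0,"rz": 0},
    {"tx": 6,"ty": -7,"tz": 0,"rx": 0,"ry": 0,"rz": 0},
    {"tx": 7,"ty": -6,"tz": 0,"rx": 0,"ry": 0,"rz": 0},
    {"tx": 7,"ty": -6,"tz": 0,"rx": 0,"ry": 0,"rz": 0},
    {"tx": 5,"ty": -4,"tz": 0,"rx": 0,"ry": 0,"rz": 0},
    {"tx": 5,"ty": -4,"tz": 0,"rx": 0,"ry": 0,"rz": 0},
    {"tx": 6,"ty": -4,"tz": 0,"rx": 0,"ry": 0,"rz": 0},
    {"tx": 6,"ty": -3,"tz": 0,"rx": 0,"ry": 0,"rz": 0},
    {"tx": 0,"ty": 0,"tz": 0,"rx": 0,"ry": 0,"rz": 0}
  ]
}}

```text
time: 15.35
tool_pos: [527.9, 11.8, 129.6]
tcp_rot: [3.141, -0.001, -0.001]
contact_force: [-0.2, -0.4, 0.3]
grip_width: 0.6
finger_force: 0.0
```

```bash
python3 - <<'E'
from h import *
a=cap('wrist','w7.png');s=cap('scene','s7.png');t=cap('top','t7.png')
c=lambda i:cv2.cvtColor(i,cv2.COLOR_RGB2BGR)
W=np.hstack([cv2.resize(c(a),(500,375)),cv2.resize(c(s)[150:270,170:266],(300,375))])
cv2.imwrite('pics/w7c.png',W)
o=bot.get_obs();print(o['tool_pos'],o['contact_force'])
E
```

```text
[526.84765602  12.29911572 129.53513769] [-0.56081754 -1.10958274  0.22086823]
```

View pics/w7c.png

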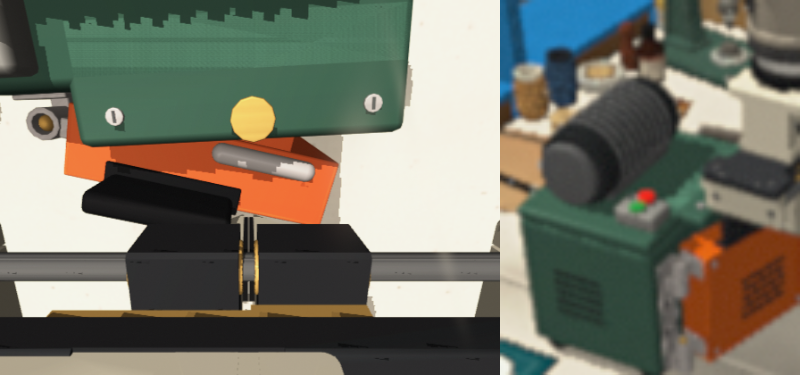

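The guard is about 15° from shut and follows the fingers. Its ridge, at crop (262,162), is about to meet the ball catch. Pushing on gently.

Call:
{"api": "carry_out", "payload": {
  "plan": [
    {"tx": 4,"ty": -3,"tz": 0,"rx": 0,"ry": 0,"rz": 0},
    {"tx": 4,"ty": -3,"tz": 0,"rx": 0,"ry": 0,"rz": 0},
    {"tx": 4,"ty": -2,"tz": 0,"rx": 0,"ry": 0,"rz": 0},
    {"tx": 3,"ty": -1,"tz": 0,"rx": 0,"ry": 0,"rz": 0},
    {"tx": 2,"ty": -1,"tz": 0,"rx": 0,"ry": 0,"rz": 0},
    {"tx": 0,"ty": 0,"tz": 0,"rx": 0,"ry": 0,"rz": 0}
  ]
}}

```text
time: 16.1
tool_pos: [544.3, 2.0, 129.6]
tcp_rot: [3.141, -0.0, -0.0]
contact_force: [-0.6, 0.2, -0.5]
grip_width: 0.5
finger_force: 0.1
```

Call:
{"api": "carry_out", "payload": {
  "plan": [
    {"tx": 2,"ty": -1,"tz": 0,"rx": 0,"ry": 0,"rz": 0},
    {"tx": 2,"ty": -1,"tz": 0,"rx": 0,"ry": 0,"rz": 0},
    {"tx": 0,"ty": 0,"tz": 0,"rx": 0,"ry": 0,"rz": 0}
  ]
}}

```text
time: 16.4
tool_pos: [547.3, 0.6, 129.3]
tcp_rot: [-3.141, 0.002, 0.0]
contact_force: [-2.5, 1.4, 0.7]
grip_width: 0.8
finger_force: 1.2
```

Call:
{"api": "carry_out", "payload": {
  "plan": [
    {"tx": 2,"ty": -1,"tz": 0,"rx": 0,"ry": 0,"rz": 0},
    {"tx": 2,"ty": -1,"tz": 0,"rx": 0,"ry": 0,"rz": 0},
    {"tx": 0,"ty": 0,"tz": 0,"rx": 0,"ry": 0,"rz": 0}
  ]
}}

```text
time: 16.7
tool_pos: [552.7, -2.1, 129.7]
tcp_rot: [3.141, -0.001, -0.0]
contact_force: [-0.9, -0.4, 0.3]
grip_width: 0.2
finger_force: 0.3
```

Call:
{"api": "carry_out", "payload": {
  "plan": [
    {"tx": 1,"ty": 0,"tz": 0,"rx": 0,"ry": 0,"rz": 0},
    {"tx": 1,"ty": 0,"tz": 0,"rx": 0,"ry": 0,"rz": 0},
    {"tx": 0,"ty": 0,"tz": 0,"rx": 0,"ry": 0,"rz": 0}
  ]
}}

```text
time: 17.0
tool_pos: [554.4, -2.2, 129.8]
tcp_rot: [3.141, -0.001, -0.0]
contact_force: [-1.6, -1.2, -0.9]
grip_width: 0.4
finger_force: 0.7
```

Call:
{"api": "carry_out", "payload": {
  "plan": [
    {"tx": 1,"ty": 0,"tz": 0,"rx": 0,"ry": 0,"rz": 0},
    {"tx": 1,"ty": 0,"tz": 0,"rx": 0,"ry": 0,"rz": 0},
    {"tx": 0,"ty": 0,"tz": 0,"rx": 0,"ry": 0,"rz": 0}
  ]
}}

```text
time: 17.3
tool_pos: [556.5, -1.8, 129.7]
tcp_rot: [3.142, -0.001, -0.0]
contact_force: [-1.2, -0.0, -0.0]
grip_width: 0.3
finger_force: 0.5
```

Call:
{"api": "carry_out", "payload": {
  "plan": [
    {"tx": 1,"ty": 0,"tz": 0,"rx": 0,"ry": 0,"rz": 0},
    {"tx": 0,"ty": 0,"tz": 0,"rx": 0,"ry": 0,"rz": 0}
  ]
}}

```text
time: 17.5
tool_pos: [557.2, -1.9, 129.7]
tcp_rot: [3.141, -0.0, -0.0]
contact_force: [-2.4, -1.3, -0.4]
grip_width: 0.4
finger_force: 0.9
```

Call:
{"api": "carry_out", "payload": {
  "plan": [
    {"tx": 1,"ty": 0,"tz": 0,"rx": 0,"ry": 0,"rz": 0},
    {"tx": 0,"ty": 0,"tz": 0,"rx": 0,"ry": 0,"rz": 0}
  ]
}}

```text
time: 17.7
tool_pos: [557.6, -2.0, 129.6]
tcp_rot: [3.141, 0.001, -0.0]
contact_force: [-5.2, -2.4, 2.6]
grip_width: 0.7
finger_force: 2.3
```

Call:
{"api": "carry_out", "payload": {
  "plan": [
    {"tx": 1,"ty": 0,"tz": 0,"rx": 0,"ry": 0,"rz": 0},
    {"tx": 0,"ty": 0,"tz": 0,"rx": 0,"ry": 0,"rz": 0}
  ]
}}

```text
time: 17.9
tool_pos: [557.9, -2.0, 129.7]
tcp_rot: [3.141, 0.003, 0.0]
contact_force: [-7.2, -3.0, 2.4]
grip_width: 0.4
finger_force: 3.6
```

Call:
{"api": "carry_out", "payload": {
  "plan": [
    {"tx": 1,"ty": 0,"tz": 0,"rx": 0,"ry": 0,"rz": 0},
    {"tx": 0,"ty": 0,"tz": 0,"rx": 0,"ry": 0,"rz": 0}
  ]
}}

```text
time: 18.1
tool_pos: [558.2, -2.2, 129.6]
tcp_rot: [3.141, 0.004, 0.0]
contact_force: [-9.3, -3.4, 6.7]
grip_width: 0.6
finger_force: 5.1
```

Resistance is now rising at about 2 N/mm: catch or buffer? I'll measure the guard's angle against the visor numerically.

```bash
python3 - <<'E'
from h import *
b=cv2.cvtColor(cap('wrist','w8.png'),cv2.COLOR_RGB2BGR);h=cv2.cvtColor(b,cv2.COLOR_BGR2HSV)
o=cv2.inRange(h,(0,150,80),(14,255,255));g=cv2.inRange(h,(60,60,20),(95,255,160))
def fit(m,z,side,x0,x1,lim=300):
    pts=[]
    for x in range(x0,x1,3):
        ys=np.where(m[:lim,x])[0]
        if len(ys)>2: pts.append((x,ys.max()+.5 if side else ys.min()-.5))
    W=np.array([ray('wrist',p,z)[:2] for p in pts]); 
    for _ in range(3):
        v=np.polyfit(W[:,1],W[:,0],1);e=abs(W[:,0]-np.polyval(v,W[:,1]));W=W[e<=max(np.percentile(e,85),.2)]
    print(len(W),'yaw deg',-np.degrees(np.arctan(v[0])).round(2),'x@y0',np.polyval(v,0).round(1),W[:,1].min().round(),W[:,1].max().round(),e.max().round(2))
fit(g,165,1,100,440,200)
ys,xs=np.where(o);print('orange px',xs.min(),xs.max(),ys.min(),ys.max(),len(xs))
fit(o,142,1,60,440)
# screw line
s=cv2.HoughCircles(cv2.medianBlur(b[...,1],3)[60:160],cv2.HOUGH_GRADIENT,1,50,param1=80,param2=14,minRadius=6,maxRadius=14);print(s)
k=cv2.inRange(h,(0,0,0),(180,255,45));k[:150]=0;ys=[(x,np.where(k[:250,x])[0]) for x in range(60,300,20)];print([(x,(y.min(),y.max()) if len(y) else 0) for x,y in ys])
E
```

```text
63 yaw deg 0.23 x@y0 599.3 -15.0 63.0 1.58
orange px 48 520 0 250 2176
32 yaw deg 2.84 x@y0 573.4 -31.0 96.0 0.27
None
[(60, 0), (80, 0), (100, (np.int64(248), np.int64(249))), (120, (np.int64(240), np.int64(249))), (140, (np.int64(239), np.int64(249))), (160, (np.int64(238), np.int64(249))), (180, (np.int64(237), np.int64(249))), (200, (np.int64(236), np.int64(249))), (220, (np.int64(235), np.int64(249))), (240, (np.int64(243), np.int64(249))), (260, 0), (280, (np.int64(243), np.int64(249)))]
```

The guard edge is at yaw +2.84° and the visor screws at about +3°, so it's shut and resting on the buffer. The catch was felt earlier, at x≈547. Backing off and re-measuring.

Call:
{"api": "carry_out", "payload": {
  "plan": [
    {"tx": -3,"ty": 0,"tz": 0,"rx": 0,"ry": 0,"rz": 0},
    {"tx": -5,"ty": 0,"tz": 0,"rx": 0,"ry": 0,"rz": 0},
    {"tx": -15,"ty": 0,"tz": 0,"rx": 0,"ry": 0,"rz": 0},
    {"tx": -25,"ty": 0,"tz": 0,"rx": 0,"ry": 0,"rz": 0},
    {"tx": -25,"ty": 0,"tz": 20,"rx": 0,"ry": 0,"rz": 0},
    {"tx": -15,"ty": 0,"tz": 35,"rx": 0,"ry": 0,"rz": 0},
    {"tx": 0,"ty": 0,"tz": 35,"rx": 0,"ry": 0,"rz": 0},
    {"tx": 0,"ty": 0,"tz": 20,"rx": 0,"ry": 0,"rz": 0},
    {"tx": 0,"ty": 0,"tz": 0,"rx": 0,"ry": 0,"rz": 0},
    {"tx": 0,"ty": 0,"tz": 0,"rx": 0,"ry": 0,"rz": 0}
  ]
}}

```text
time: 19.15
tool_pos: [472.1, -1.6, 239.5]
tcp_rot: [-3.142, -0.001, -0.0]
contact_force: [-0.2, 0.5, -0.3]
grip_width: 0.3
finger_force: 0.0
```

```bash
python3 - <<'E'
from h import *
b=cv2.cvtColor(cap('wrist','w9.png'),cv2.COLOR_RGB2BGR);h=cv2.cvtColor(b,cv2.COLOR_BGR2HSV)
o=cv2.inRange(h,(0,150,60),(14,255,255));g=cv2.inRange(h,(60,60,20),(95,255,160))
o=cv2.morphologyEx(o,cv2.MORPH_OPEN,np.ones((3,3)))
for nm,m,z in(('guard',o,142),('guard low',o,24),('visor',g,158)):
    n,l,st,ce=cv2.connectedComponentsWithStats(m);i=1+st[1:,4].argmax();x,y,w,hh,A=st[i];print(nm,x,y,w,hh,A)
    pts=[(c,np.where(l[:,c]==i)[0].max()+.5) for c in range(x+12,x+w-12,3) if (l[:,c]==i).any()]
    W=np.array([ray('wrist',p,z)[:2] for p in pts])
    for _ in range(5):
        v=np.polyfit(W[:,1],W[:,0],1);e=abs(W[:,0]-np.polyval(v,W[:,1]));W=W[e<=max(np.percentile(e,85),.3)]
    print(len(W),'yaw',-np.degrees(np.arctan(v[0])).round(2),'x@0',np.polyval(v,0).round(1),W[:,1].min().round(),W[:,1].max().round(),'res',e.max().round(2))
E
```

```text
guard 130 16 195 56 3040
24 yaw -7.38 x@0 573.5 -23.0 72.0 res 2.51
guard low 130 16 195 56 3040
24 yaw -7.38 x@0 586.1 -33.0 106.0 res 3.66
visor 51 0 305 47 8817
40 yaw -6.21 x@0 587.3 -32.0 131.0 res 3.79
```

```bash
python3 - <<'E'
from h import *
b=cv2.imread('pics/w9.png');h=cv2.cvtColor(b,cv2.COLOR_BGR2HSV)
o=cv2.inRange(h,(0,120,50),(16,255,255));g=cv2.inRange(h,(55,50,15),(95,255,170))
for nm,m in(('o',o),('g',g)):
    m=m.copy();m[150:]=0
    for c in cv2.findContours(m,0,2)[0]:
        if cv2.contourArea(c)>150: print(nm,cv2.contourArea(c),cv2.approxPolyDP(c,2.5,True)[:,0].tolist())
k=cv2.inRange(h,(0,0,0),(180,255,50));k[150:]=0
for c in cv2.findContours(k,0,2)[0]:
    if cv2.contourArea(c)>150: print('k',cv2.approxPolyDP(c,2,True)[:,0].tolist())
print([proj('wrist',p).round().tolist() for p in((565,98,142),(572,-32,142),(565,98,24),(572,-32,24))])
E
```

```text
o 6448.5 [[130, 16], [137, 70], [149, 74], [159, 72], [154, 75], [178, 83], [244, 81], [218, 82], [209, 76], [223, 73], [278, 71], [280, 78], [273, 79], [307, 78], [324, 63], [324, 39], [157, 48], [146, 38], [143, 15]]
g 10009.0 [[51, 0], [55, 8], [93, 23], [95, 19], [127, 18], [130, 14], [142, 13], [148, 40], [155, 46], [349, 36], [355, 29], [356, 0]]
k [[279, 72], [210, 76], [218, 81], [279, 78]]
k [[260, 48], [163, 52], [157, 55], [157, 64], [163, 70], [157, 71], [172, 74], [253, 71], [262, 68]]
k [[355, 21], [355, 28], [351, 32], [276, 36], [270, 31], [260, 39], [255, 39], [247, 33], [247, 38], [150, 44], [168, 47], [348, 37], [354, 33]]
k [[54, 6], [92, 23], [95, 20], [124, 19], [130, 15], [143, 14], [141, 1], [78, 0], [78, 5]]
[[134.0, 76.0], [323.0, 65.0], [180.0, 85.0], [308.0, 78.0]]
```

Visor front edge, px (155,46)→(349,36), slopes −2.9°. The guard's grip and bottom edges slope −2.2 to −2.4°, so it's parallel within about 0.7°, shut and at rest. The arm is clear. Handing in.

```bash
python3 -c "
from plant import bot
print(bot.close_job())"
```

```text
the job is handed in; nothing more can be done
None
```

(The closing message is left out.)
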